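# Clear a reject off the sprung case and hold its lid just under the balance point

## Task

Take the rejected brass filter holder off the lid of the grey instrument case and drop it into the brown enamel pot. Then swing the case's sprung lid up by its steel bar past the balance point, where the spring takes over (yellow pointer well into the red), bring it back to just below that point (pointer in the green band) and finish while still holding the lid still there by the bar, so that it would fall shut if let go. Leave the pot and the other things on the worktop where they stand.

Things in the scene. Friction and masses are not known exactly. Their poses are not given: they have to be found in the camera images.
- case: grey instrument case, fixed to the worktop, 140 deep (its x) x 160 wide (its y) x 85 mm high without the lid; two dishes inside. Origin at the centre of its underside; x axis points from the front (bar side) to the hinge side, z up. Stands left or right, swapped with the pot; turned -0.3 to 0.1 rad.
- case_lid (a joint): angle of the blue lid (142 x 158 x 12 mm, 0.7 kg), rad: 0 shut (its top 97 mm above the worktop), grows as the bar edge rises, stop at 1.75. Balance point 1.05: below it the lid falls shut, above it the spring swings it to the stop; nearly frictionless. Pull at the bar under 2 N. The lid's yellow side pointers read on quadrants: white below 0.78, green 0.78 to 1.0, red above.
- lid_bar (a point): middle of the lid's round steel bar: 12 mm thick, 84 mm free length, parallel to the hinge and the case's y. Lid shut: 32 mm free between bar and lid edge, nothing beneath, so fingers go down on both sides and close along the case's x; the bar can turn in the grip. At lid angle a it is at case frame x = 0.070 - 0.180 cos a, y = 0, z = 0.091 + 0.180 sin a.
- lid_hinge (a point): middle of the hinge axis, fixed to the case at case frame (0.070, 0, 0.091); axes as the case's.
- holder: turned brass filter holder, a reject, loose, about 0.2 kg, 38 mm across and 54 mm high, standing upright on the shut lid: barrel 28 mm thick from 11 to 41 mm up, with a 38 mm round flange above it (41 to 54 mm) and a 34 mm foot. Origin at the centre of its underside, z up.
- pot: dark brown enamel pot without lid, loose, 1.2 kg, 112 mm high, 148 mm across, free opening about 100 mm across, floor 2 mm thick; two ear handles at +-its y axis, 193 mm over them, 78 to 91 mm up. Origin at the centre of its underside, z up.
- timer: white laboratory timer, 58 x 62 x 21 mm, bystander; origin under its centre
- slides: small whitish cardboard box of glass slides, 34 x 82 x 26 mm, bystander; origin under its centre
- red_jar: glass jar with red cap, 61 mm across, 78 mm high, bystander; origin under its centre

How it is judged (in metres and radians):
On the way, in this order (a step that is already met when the one before it is completed fails the run):
1. the brass holder lies in the pot, let go (horizontal distance between holder and pot below 0.06 m and height (world z) of holder below 0.085 m and contact force between the fingers and holder below 0.1 N and linear speed of holder below 0.05 m/s), for 0.2 s.
2. the lid is raised past its balance point, pointer in the red (above 1.12 rad) (value of joint case_lid above 1.12 rad), for 0.1 s.
At the end, for the whole second after the job is handed in: The gripper still holds the lid by its bar (fingers in contact, gripper within 50 mm of the bar's middle), lid at rest between 0.75 and 1.02 rad, just below the balance point at 1.05; the holder lies at rest in the pot (value of joint case_lid between 0.75 and 1.02 rad and velocity of joint case_lid between -0.1 and 0.1 rad/s and contact force between the fingers and case above 0.1 N and distance between the grasp point and lid_bar below 0.05 m and horizontal distance between holder and pot below 0.06 m and height (world z) of holder below 0.085 m and linear speed of holder below 0.05 m/s); the arm keeps its last pose, push and grip.
It fails at once if a bystander was moved more than 30 mm (distance of any of timer, slides, red_jar from where it was at the start of the episode above 0.03 m).
It fails at once if the pot was moved more than 40 mm or tipped (distance of pot from where it was at the start of the episode above 0.04 m or angle between pot's own z axis and vertical above 0.4 rad).
It also fails if it takes over 45 s, if anything falls off the work surface, if the arm or the gripper's body presses on something with over 40 N, if the wrist force passes 120 N, or if a joint passes its speed limit or range.

## Robot

A 6-joint arm with a two-finger parallel gripper is mounted at the origin on a cart in front of the work surface, level with it; the furniture and walls round the work are solid. World frame = base frame: x ahead of the robot, y to its left, z up, the work surface at z = 0. Lengths are in mm, angles in degrees, forces in N, time in s.
With the tool pointing down it reaches from about 350 to 875 mm from the base axis. Payload 15.5 kg.
Tool frame: the origin (TCP) lies on the centre line of the jaws, within the pads' length; the fingertips stand tip_reach ahead of it and the grasp point (between the pads) lies 11 mm behind it (tip_reach is the distance from the TCP to the fingertips, in mm); z points along the fingers, y is the line along which they close (so a half turn about z gives the same grasp; the last joint's range is limited). The gripper opens to 85 mm and grips with 20 to 120 N. Pads are 22 mm wide; open, the fingers measure 114 mm over their backs; the gripper's body (76 mm by 85 mm) begins 54 mm behind the grasp point. The pads swing forward as they close: fully open they stand 13 mm farther back than shut.
Start: joints at [-72.508, 28.281, 77.091, -0, 74.628, -5.472], TCP at [243.848, -575.469, 239.277] pointing down, gripper open.
Joint ranges: [-166.48, 166.48], [-47.26, 123.95], [12.59, 153.08], [-70.14, 250.14], [6.76, 159.57], [-176.63, 176.63]. Speed limits (degrees/s): [108.29, 108.29, 147.25, 172.46, 172.46, 172.46].

## Interface

Orientations are given as a 3x3 rotation matrix whose columns are the frame's x, y, z axes.
In Python, from plant import goto, movel, move_j, move_gripper, sleep, ik, read_state, grab_frame, PlanningError, close_job, look_for, place_of, tip_reach gives the robot as it stands. Calls block until the motion is done:
- goto(position, orientation): joint-space move of the TCP to a pose.
- movel(position, orientation=None, vel=150, stop_force=None): straight line of the TCP; orientation=None keeps the orientation; vel is the mean speed in mm/s. With stop_force (N) it stops when the force on the tool has changed by that much, and returns True; else False.
- move_j(angles): joint-space move.
- move_gripper(opening): finger opening in mm; the grip force is fixed at half the most; returns when the fingers have stopped.
- sleep(seconds).
- ik(position, orientation): joint angles nearest the present ones, or None.
- read_state(): the state.
- grab_frame(name): name is "scene" or "top" or "wrist"; returns a dict with "img" (420x560x3 uint8, red, green, blue), "depth" (420x560 float32, mm along the optical axis (not along the pixel's ray), 0 where there is no reading), "K" (3x3 intrinsics, pixels), "R" (3x3) and "t" (3): a world point X has camera coordinates R X + t; the wrist camera has in their place "T_tool_cam" (4x4, takes a point from camera to tool coordinates, whose origin is the TCP and whose axes are the flange's). Camera axes: x right, y down, z forward; pixel columns grow to the right and rows downward; lengths in mm; the calibration is good to about 2 mm. A picture is of the moment at which its call begins: read the wrist's pose just before it.
A pose or a line that the arm cannot do raises PlanningError and nothing moves.
- close_job(): hands the job in; it is judged then, once.
Trained networks look in the newest picture that a camera, given by its name, has taken for a name from the list of things; names that differ only in an ending like _2 or _b are one class to them, and where a whole thing is asked for, a point or a joint stands for the part that bears it (a point fixed in the world has none). Each returns a list of dicts, best first, with "score" (0 to 1); they miss things now and then, are a little off and sometimes report something else, mostly with a low value. They report only what shows in the picture. A call takes as long as a camera call.
- look_for(query, camera): "uv" ([column, row] in pixels, amid what is visible of it).
- place_of(query, camera): "uv" ([column, row] in pixels: a listed point, or the origin of a listed thing).
The state is a dict: "time": time; "joint_pos": joint angles; "qd": joint speeds; "joint_efforts": joint torques, N m; "tool_pos": TCP position; "eef_rot": TCP orientation; "contact_force": force on the tool from outside, world axes, zero at the start; "wrist_torque": the same for the moment, N m; "gripper_width": finger opening in mm; "grasp_force": force on a finger pad.
Only numpy, scipy, OpenCV 4.12 (cv2) and the standard library are available. Lean on these libraries where they do the work, as an engineer would, in place of code of your own. Each camera call takes 0.05 s, during which the arm holds its last target. There are 200 camera calls.

## Working session

There is one attempt and no reset: what is moved stays moved. The work goes in short steps, each a Python script; the robot and the scene stay as the last script left them, time stands still between calls to the robot, and variables do not carry over. Pictures are saved under pics/ and viewed, at most 10 in all, crops included, and the job is handed in when it is done.

```bash
mkdir -p pics; cat > h.py <<'E'
import numpy as np, cv2
from plant import *
def world(f,uv,d=None,z=None):
    K,R,t=f["K"],np.array(f["R"]),np.array(f["t"]).ravel()
    r=np.linalg.inv(K)@np.array([uv[0],uv[1],1.])
    c=-R.T@t; w=R.T@r
    if z is not None: return c+w*(z-c[2])/w[2]
    if d is None:
        u,v=int(round(uv[0])),int(round(uv[1])); p=f["depth"][v-1:v+2,u-1:u+2]; p=p[p>0]; d=np.median(p) if p.size else np.nan
    return c+w*d
E
python3 - <<'E'
from h import *
np.set_printoptions(precision=1,suppress=True)
print(tip_reach)
for c in("scene","top"):
    f=grab_frame(c); cv2.imwrite(f"pics/{c}0.png",f["img"][:,:,::-1]); np.savez(f"{c}0.npz",**f)
    for q in("case","case_lid","lid_bar","lid_hinge","holder","pot","timer","slides","red_jar"):
        for n,fn in(("look",look_for),("place",place_of)):
            try:
                for r in fn(q,c)[:2]: print(c,q,n,np.array(r["uv"]),round(r["score"],2),world(f,r["uv"]))
            except Exception as e: print(c,q,n,e)
print(read_state()["time"])
E
```

```text
8.0
scene case place [281.2 199.5] 0.82 [ 481.3 -194.2   78.3]
scene case_lid look [259.4 183.7] 0.71 [ 464.2 -125.6   92.4]
scene case_lid look [375.5 252.4] 0.64 [ 598.4 -418.7    4.2]
scene case_lid place it knows: case, holder, lid_bar, lid_hinge, pot, red_jar, slides, timer
scene lid_bar look [255.5 181.6] 0.64 [472.5 -95.9  76.4]
scene lid_bar place [241.7 181. ] 0.88 [432.2 -93.3  95.6]
scene lid_hinge look [256.7 186.8] 0.72 [ 472.3 -101.1   62.6]
scene lid_hinge look [262.6 192.7] 0.71 [ 448.3 -161.5   94.7]
scene holder look [263.2 191.7] 0.59 [ 450.  -161.7   97.1]
scene pot look [375.  250.5] 0.7 [ 599.3 -415.6    7.7]
scene pot place [366.7 270.1] 0.71 [ 485.8 -488.6   79.9]
scene timer look [251.5 258.3] 0.69 [ 339.3 -267.    19.5]
scene timer place [254.3 263.2] 0.6 [ 336.3 -282.6   18.3]
scene slides look [291.9 316.2] 0.84 [ 310.4 -456.    25.7]
scene slides place [293.3 319.9] 0.77 [ 308.  -463.7   23.3]
scene red_jar look [222.  179.3] 0.75 [423.   -9.3  52.4]
scene red_jar place [224.7 187.5] 0.97 [426.5 -14.1  25.6]
top case look [237.9 189.5] 0.63 [ 523.5 -132.7
[... 272 characters left out ...]

top lid_hinge look [233.9 190.4] 0.64 [ 521.4 -123.8   97.1]
top lid_hinge place [245.4 156.7] 0.72 [ 597.5 -146.7   95.9]
top holder look [229.  178.5] 0.62 [ 542.  -118.   132.2]
top holder place [235.5 183.2] 0.54 [ 529.5 -135.1  150.6]
top pot look [381.6 187.4] 0.83 [ 549.3 -469.2   -0.4]
top pot place [369.3 190. ] 0.65 [ 542.  -439.2    1.6]
top timer look [297.9 267.1] 0.96 [ 352.  -270.1   17.9]
top timer place [299.2 270. ] 0.76 [ 345.2 -273.4   16.8]
top slides look [372.6 284.1] 0.79 [ 318.2 -444.7   25.1]
top slides place [373.3 283.5] 0.97 [ 319.6 -446.3   25.1]
top red_jar look [180.7 224.5] 0.57 [443.7  -2.7  77.6]
top red_jar place [184.5 228.7] 0.61 [434.6 -11.   74.9]
1.8
```

View pics/scene0.png

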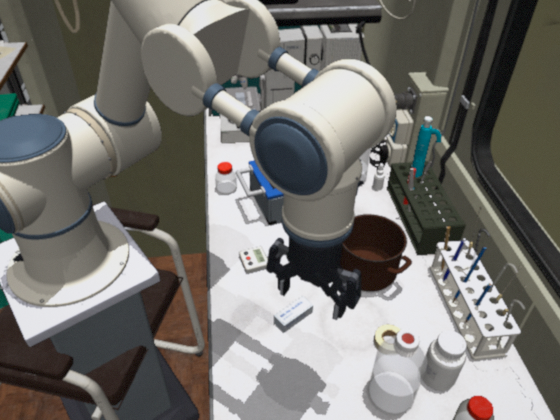

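View pics/top0.png

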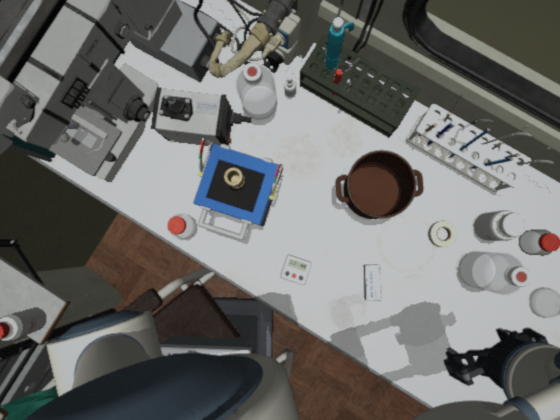

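```bash
python3 - <<'E'
from h import *
np.set_printoptions(precision=1,suppress=True)
f=dict(np.load("top0.npz")); K,R,t,d=f["K"],f["R"],f["t"].ravel(),f["depth"]
v,u=np.mgrid[:420,:560]; P=(np.stack([(u-K[0,2])/K[0,0]*d,(v-K[1,2])/K[1,1]*d,d],-1)-t)@R
ok=d>0
def sel(x0,x1,y0,y1,z0,z1): 
    m=ok&(P[...,0]>x0)&(P[...,0]<x1)&(P[...,1]>y0)&(P[...,1]<y1)&(P[...,2]>z0)&(P[...,2]<z1); return P[m]
def circ(p):
    (c,r)=cv2.minEnclosingCircle(p[:,:2].astype(np.float32)); return c,r,len(p),p.mean(0)
print("holder top",circ(sel(420,640,-260,0,138,165)))
print("pot rim",circ(sel(420,680,-580,-300,95,125)))
l=sel(400,640,-270,0,88,106); r=cv2.minAreaRect(l[:,:2].astype(np.float32)); print("lid",r)
b=sel(400,450,-200,-40,60,110); print("bar",cv2.minAreaRect(b[:,:2].astype(np.float32)),np.percentile(b,[5,50,95],axis=0))
b=sel(446,640,-270,0,90,104); print(cv2.minAreaRect(b[:,:2].astype(np.float32)))
print("handles",np.array([p for p in sel(420,680,-580,-300,65,95)]).shape)
E
```

```text
holder top ((579.1542358398438, -140.88096618652344), 87.37643432617188, 286, array([ 560.3, -127.1,  150. ]))
pot rim ((580.3401489257812, -483.4192199707031), 128.9457550048828, 772, array([ 556. , -461.9,  109.3]))
lid ((523.7387084960938, -124.13775634765625), (176.1022491455078, 202.2393798828125), 72.53228759765625)
bar ((432.2329406738281, -115.0871353149414), (139.12672424316406, 35.373050689697266), 89.99571228027344) [[ 418.9 -152.9   91.5]
 [ 433.5 -111.9   95.3]
 [ 447.8  -55.3   98.2]]
((525.8812255859375, -125.23731231689453), (175.2790069580078, 197.43035888671875), 72.5054931640625)
handles (1090, 3)
```

The top view shows the blue lid at about (238,187) with its bar at (222,230), the holder at (235,178) and the pot at (380,185). The scene view has the arm in front of the pot. Next I'll refine the poses with colour and depth masks.

```bash
python3 - <<'E'
from h import *
np.set_printoptions(precision=1,suppress=True)
f=dict(np.load("top0.npz")); K,R,t,d=f["K"],f["R"],f["t"].ravel(),f["depth"]
v,u=np.mgrid[:420,:560]; P=(np.stack([(u-K[0,2])/K[0,0]*d,(v-K[1,2])/K[1,1]*d,d],-1)-t)@R
print("cam",-R.T@t)
I=f["img"].astype(int)
def near(m,uv):
    n,L,S,C=cv2.connectedComponentsWithStats(m.astype(np.uint8)); k=min(range(1,n),key=lambda i:np.hypot(*(np.argwhere(L==i)[:,::-1]-uv).T).min() if S[i,4]>15 else 1e9); return L==k
X,Y,Z=P[...,0],P[...,1],P[...,2]
m=near((I[...,2]>I[...,0]+50)&(I[...,2]>90),(210,190)); 
W=np.array([world(f,(a,b),z=97) for b,a in np.argwhere(m)])
r=cv2.minAreaRect(W[:,:2].astype(np.float32)); print("lid",r,m.sum(), Z[m].mean())
h=near((d>0)&(Z>143)&(Z<162)&(np.hypot(u-235,v-178)<20),(235,178)); p=P[h]
print("holder",cv2.minEnclosingCircle(p[:,:2].astype(np.float32)),p.mean(0),h.sum())
q=near((d>0)&(Z>100)&(Z<120)&(np.hypot(u-380,v-185)<45),(380,155)); p=P[q]
print("pot",cv2.minEnclosingCircle(p[:,:2].astype(np.float32)),p.mean(0),q.sum())
c=np.array(r[0]);
for yaw in(np.deg2rad(-17.5),-.28):
  print(yaw,"profile along case x at centre")
  for s in range(-125,-60,3):
    pt=c+s*np.array([np.cos(yaw),np.sin(yaw)]); x=R@np.array([*pt,95])+t; x=K@x; a,b=(x[:2]/x[2]).round().astype(int)
    if yaw==-.28: print(s,pt,I[b,a],P[b,a])
E
```

```text
cam [ 411.2 -257.2  942.6]
lid ((536.6881103515625, -127.7974853515625), (156.90223693847656, 140.843994140625), 73.6733627319336) 2420 98.73251242895851
holder ((544.812744140625, -130.0126953125), 19.03286361694336) [ 544.5 -130.1  150.6] 169
pot ((541.6707763671875, -444.33258056640625), 74.2938232421875) [ 547.4 -453.5  110.3] 671
-0.30543261909900765 profile along case x at centre
-0.28 profile along case x at centre
-125 [416.6 -93.3] [189 192 193] [416.  -75.7  -1.3]
-122 [419.4 -94.1] [184 186 188] [420.9 -75.5  -1.5]
-119 [422.3 -94.9] [166 169 169] [423.3 -75.7   0.1]
-116 [425.2 -95.7] [139 141 139] [425.8 -78.2   1. ]
-113 [428.1 -96.6] [154 156 155] [428.8 -95.9  94.8]
-110 [431.  -97.4] [177 180 179] [430.9 -98.7  98.3]
-107 [433.9 -98.2] [176 178 178] [433.2 -98.2  96.4]
-104 [436.7 -99.1] [155 157 157] [437.8 -99.5  92.3]
-101 [439.6 -99.9] [185 188 188] [443.1 -82.1  -1. ]
-98 [ 442.5 -100.7] [189 191 192] [445.7 -81.7  -2.7]
-95 [ 445.4 -101.5] [189 192 193] [448.1 -84.3  -1.9]
-92 [ 448.3 -102.4] [189 192 193] [453.  -84.4  -0.4]
-89 [ 451.2 -103.2] [188 191 191] [455.5 -86.8   0. ]
-86 [ 454. -104.] [189 191 191] [458.  -86.6  -0.4]
-83 [ 456.9 -104.9] [188 191 192] [462.9 -86.4  -1. ]
-80 [ 459.8 -105.7] [178 180 181] [465.4 -88.7  -1.1]
-77 [ 462.7 -106.5] [152 154 154] [467.6 -89.4   3.2]
-74 [ 465.6 -107.3] [133 137 139] [472.8 -91.1  -0.2]
-71 [ 468.5 -108.2] [ 92 105 129] [475.4 -90.7  -2.1]
-68 [ 471.3 -109. ] [ 56  99 158] [ 471.1 -109.8   94.6]
-65 [ 474.2 -109.8] [ 62 109 172] [ 473.2 -110.2   96.9]
-62 [ 477.1 -110.7] [ 62 109 172] [ 477.7 -109.7   94.9]
```

```bash
python3 - <<'E'
import cv2
i=cv2.imread("pics/top0.png")[120:260,150:300]; cv2.imwrite("pics/crop0.png",cv2.resize(i,None,fx=4,fy=4,interpolation=cv2.INTER_CUBIC))
E
```

```text
(no output)
```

View pics/crop0.png

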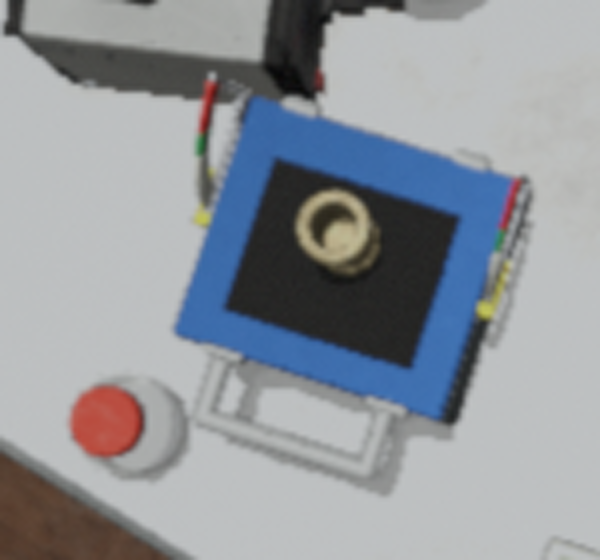

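The crop confirms an upright holder, a clear bar gap and the jar standing clear of the bar. The mask fits agree: lid centre (536.7,-127.8) at yaw -0.285, pot radius 74. Next is the holder.

```bash
cat >> h.py <<'E'
YAW=-0.285
def Rd(yaw=YAW,tilt=0,s=1):
    y=s*np.array([np.cos(yaw),np.sin(yaw),0]); z=np.array([0,0,-1.]); return np.stack([np.cross(y,z),y,z],1)
HOLD=np.array([544.7,-130.0]); POT=np.array([541.7,-444.3]); LC=np.array([536.7,-127.8])
E
python3 - <<'E'
from h import *
np.set_printoptions(precision=1,suppress=True)
s0=read_state(); print(s0["eef_rot"])
c=[]
for s in(1,-1):
    q=ik([*HOLD,260],Rd(s=s)); print(s,np.array(q) if q is not None else None)
    for a in(0,1.2): 
        b=np.array([np.cos(YAW),np.sin(YAW)]); p=LC+b*(71-180*np.cos(a)); print(a,ik([*p,91+180*np.sin(a)-11],Rd(s=s)))
E
```

```text
[[ 0.9  0.4  0. ]
 [ 0.4 -0.9  0. ]
 [ 0.  -0.  -1. ]]
1 [-19.5  21.9  84.8  -0.   73.3  -3.2]
0 [-20.4  28.8 112.   -0.   39.2  -4.1]
1.2 [-19.6  22.4  86.1  -0.   71.5  -3.2]
-1 None
0 [-20.4  28.8 112.   -0.   39.2 175.9]
1.2 None
```

```bash
python3 - <<'E'
from h import *
np.set_printoptions(precision=1,suppress=True)
goto([*HOLD,260],Rd()); move_gripper(70)
# wrist check
def wcheck(z,circ=False):
    s=read_state(); f=grab_frame("wrist"); T=np.eye(4); T[:3,:3]=s["eef_rot"]; T[:3,3]=s["tool_pos"]; W=T@f["T_tool_cam"]
    f["R"]=W[:3,:3].T; f["t"]=-W[:3,:3].T@W[:3,3]; return f
f=wcheck(0); np.savez("w0.npz",**f); cv2.imwrite("pics/w0.png",f["img"][:,:,::-1])
K,d=f["K"],f["depth"]; v,u=np.mgrid[:420,:560]
P=(np.stack([(u-K[0,2])/K[0,0]*d,(v-K[1,2])/K[1,1]*d,d],-1)-f["t"])@f["R"]
m=(d>0)&(P[...,2]>143)&(P[...,2]<158)&(np.hypot(P[...,0]-HOLD[0],P[...,1]-HOLD[1])<35)
p=P[m]; print(m.sum()); print(cv2.minEnclosingCircle(p[:,:2].astype(np.float32)),p.mean(0))
print(place_of("lid_bar","wrist")[:2], place_of("holder","wrist")[:2],read_state()["time"])
E
```

```text
989
((543.3045654296875, -128.04190063476562), 19.302507400512695) [ 543.3 -127.6  151.2]
[{'uv': [165.5, 187.2], 'score': 0.73}] [{'uv': [280.8, 187.8], 'score': 0.74}] 4.2
```

View pics/w0.png

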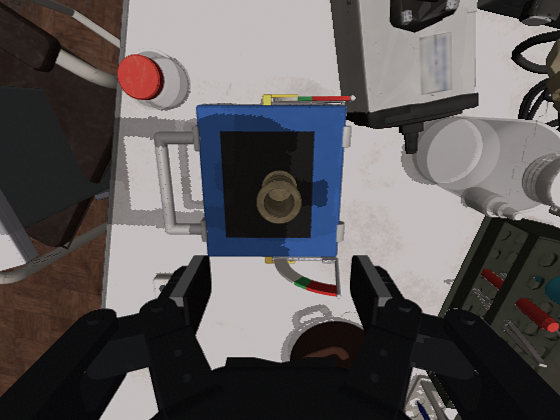

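The wrist picture shows the holder at (280,200), the bar on the left at (163,187) and the jar at (140,78). The two holder measurements agree within 2 mm, so I'll use their average.

```bash
python3 - <<'E'
from h import *
np.set_printoptions(precision=1,suppress=True)
f=dict(np.load("w0.npz")); I=f["img"].astype(int)
m=((I[...,2]>I[...,0]+50)&(I[...,2]>90)).astype(np.uint8); m[:,:190]=0;m[:,360:]=0; m[262:]=0
W=np.array([world(f,(a,b),z=97) for b,a in np.argwhere(m>0)]); print("lid w",cv2.minAreaRect(W[:,:2].astype(np.float32)))
print("bar w",world(f,(165.5,187.2),z=91), [world(f,(a,187),z=95) for a in(157,171)])
H=np.array([543.9,-128.9])
movel([*H,200],Rd(),vel=200); print(movel([*H,129],vel=80,stop_force=12),read_state()["tool_pos"])
move_gripper(0); s=read_state(); print(s["gripper_width"],s["grasp_force"])
movel([*H,255],vel=180); s=read_state(); print(s["gripper_width"],s["grasp_force"],s["time"])
goto([*POT,255],Rd()); s=read_state();print(s["gripper_width"],s["time"])
f=grab_frame("top"); cv2.imwrite("pics/t1.png",f["img"][:,:,::-1])
E
```

```text
lid w ((535.406005859375, -125.7872543334961), (156.00552368164062, 139.95074462890625), 73.35181427001953)
bar w [429.9 -97.3  91. ] [array([423.5, -94.1,  95. ]), array([437.2, -98.1,  95. ])]
False [ 544.2 -129.   129.5]
34.4260959869326 58.94152394447971
34.340024542873095 59.89844340863954 6.9583
34.334860764142796 8.1583
```

View pics/t1.png

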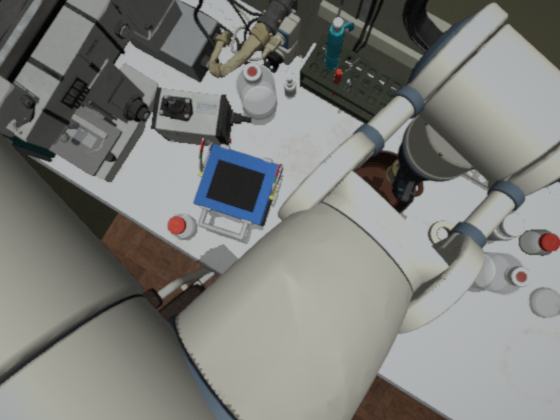

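The lid is now empty, so the holder is in the gripper over the pot. I'll lower it in and release.

```bash
python3 - <<'E'
from h import *
np.set_printoptions(precision=1,suppress=True)
print(movel([*POT,67],vel=150,stop_force=10),read_state()["tool_pos"])
move_gripper(50); sleep(.3); movel([*POT,250],vel=250); s=read_state(); print(s["gripper_width"],s["time"])
b=np.array([np.cos(YAW),np.sin(YAW)]); p=np.array([431.0,-97.2])
goto([*p,200],Rd()); move_gripper(30)
for c in("top","wrist"):
    s=read_state(); f=grab_frame(c)
    if c=="wrist":
        T=np.eye(4); T[:3,:3]=s["eef_rot"]; T[:3,3]=s["tool_pos"]; W=T@f["T_tool_cam"]
        f["R"]=W[:3,:3].T; f["t"]=-W[:3,:3].T@W[:3,3]
    np.savez(c+"2.npz",**f); cv2.imwrite(f"pics/{c}2.png",f["img"][:,:,::-1])
    for q in("lid_bar","holder","pot","lid_hinge"):
        r=place_of(q,c)[:1]; print(c,q,r,r and world(f,r[0]["uv"]), r and world(f,r[0]["uv"],z=91))
a=cv2.imread("pics/top2.png")[130:270,140:460]; w=cv2.imread("pics/wrist2.png")
cv2.imwrite("pics/c2.png",np.vstack([cv2.resize(a,(560,245)),cv2.resize(w,(440,330))[:, :].copy() if 0 else cv2.copyMakeBorder(cv2.resize(w,(440,330)),0,0,0,120,cv2.BORDER_CONSTANT)]))
print(read_state()["time"])
E
```

```text
False [ 542.1 -444.7   68. ]
50.0128873928965 11.0917
top lid_bar [{'uv': [298.0, 268.8], 'score': 0.25}] [ 348.  -270.5   17.9] [ 353.  -269.4   91. ]
top holder [{'uv': [369.8, 192.3], 'score': 0.58}] [ 532.8 -435.1   29.1] [ 524.5 -423.1   91. ]
top pot [{'uv': [370.8, 191.2], 'score': 0.59}] [ 531.8 -432.2   55.6] [ 527.  -425.2   91. ]
top lid_hinge [{'uv': [241.1, 156.6], 'score': 0.6}] [ 597.3 -137.3   97.2] [ 598.6 -136.4   91. ]
wrist lid_bar [] [] []
wrist holder [] [] []
wrist pot [] [] []
wrist lid_hinge [] [] []
13.3
```

View pics/c2.png

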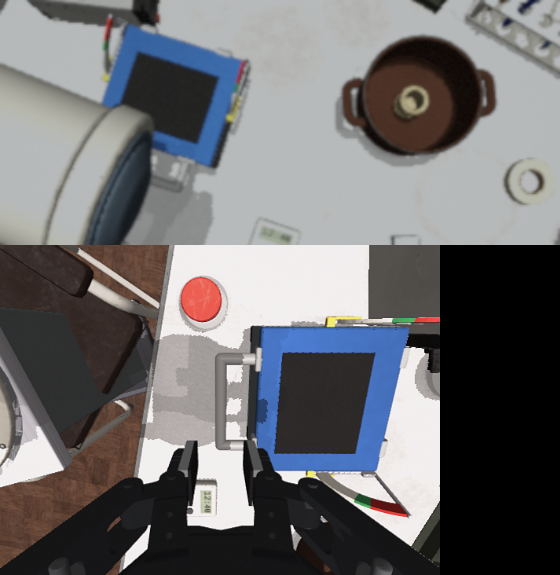

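The holder stands in the pot. The wrist view shows the bar at about full-resolution pixel (281,200), between the finger lines. I'll measure it from depth and grip it.

```bash
python3 - <<'E'
from h import *
np.set_printoptions(precision=1,suppress=True)
f=dict(np.load("wrist2.npz")); K,d=f["K"],f["depth"]; v,u=np.mgrid[:420,:560]
P=(np.stack([(u-K[0,2])/K[0,0]*d,(v-K[1,2])/K[1,1]*d,d],-1)-f["t"])@f["R"]
m=(d>0)&(P[...,2]>80)&(P[...,2]<105)&(u>265)&(u<298)&(v>130)&(v<265)
n,L,S,C=cv2.connectedComponentsWithStats(m.astype(np.uint8)); k=1+S[1:,4].argmax(); p=P[L==k]
r=cv2.minAreaRect(p[:,:2].astype(np.float32)); print(r,p.mean(0),len(p))
m2=(L==k)&(abs(v-200)<25); q=P[m2]; b=np.array([np.cos(YAW),np.sin(YAW)]); n_=np.array([-b[1],b[0]])
s=q[:,:2]@b; print("across",np.percentile(s,[2,50,98]),"line x",(np.array([431,-97.2])@b))
g=cv2.fitLine(q[:,:2].astype(np.float32),cv2.DIST_L2,0,.01,.01).ravel(); print(g, np.degrees(np.arctan2(-g[0],g[1])))
al=p[:,:2]@n_; print("along",al.min(),al.max(),np.array([431,-97.2])@n_)
E
```

```text
((435.6618347167969, -95.48239135742188), (105.9776382446289, 20.27194595336914), 73.27281188964844) [433.7 -91.3  96.2] 2040
across [434.8 440.6 446.4] line x 440.9426765612424
[  0.3   1.  432.1 -91.6] -17.316362
along -22.184039056588972 83.8521053047219 27.89974886997233
```

```bash
cat >> h.py <<'E'
Y2=-0.288; B=np.array([np.cos(Y2),np.sin(Y2)]); BAR=np.array([431.2,-95.8])
def arc(a,dz=-11): return [*(BAR+B*180*(1-np.cos(a))),91+180*np.sin(a)+dz]
E
python3 - <<'E'
from h import *
np.set_printoptions(precision=1,suppress=True)
movel([*BAR,140],Rd(Y2)); print(movel(arc(0),vel=70,stop_force=12),read_state()["tool_pos"])
move_gripper(0); s=read_state(); print(s["gripper_width"],s["grasp_force"],s["contact_force"])
for a in(.1,.2,.3,.4,.5):
    movel(arc(a),vel=60); s=read_state(); print(a,s["gripper_width"],s["grasp_force"],s["contact_force"],s["wrist_torque"])
f=grab_frame("scene"); cv2.imwrite("pics/s3.png",cv2.resize(f["img"][100:310,180:460,::-1],None,fx=2.5,fy=2.5)); print(s["time"])
E
```

```text
False [431.4 -95.9  80.3]
9.962330978756741 58.47020208835602 [2.1 0.4 1.3]
0.1 10.18369435325126 58.51709604263306 [ 3.7 -0.8 -1.2] [-0.2 -0.7  0.1]
0.2 10.210383568819736 58.526238799095154 [ 3.8 -1.3 -2.1] [-0.2 -0.6 -0. ]
0.3 9.668064121909273 58.55534255504608 [ 2.2 -1.  -1.5] [-0.1 -0.2  0. ]
0.4 9.751199863454767 58.67941081523895 [-4.4 -0.2 -0.1] [-0.   0.8  0. ]
0.5 9.688783642037587 58.700705766677856 [-9.8  0.7  2.9] [0.2 1.7 0. ]
17.425
```

View pics/s3.png

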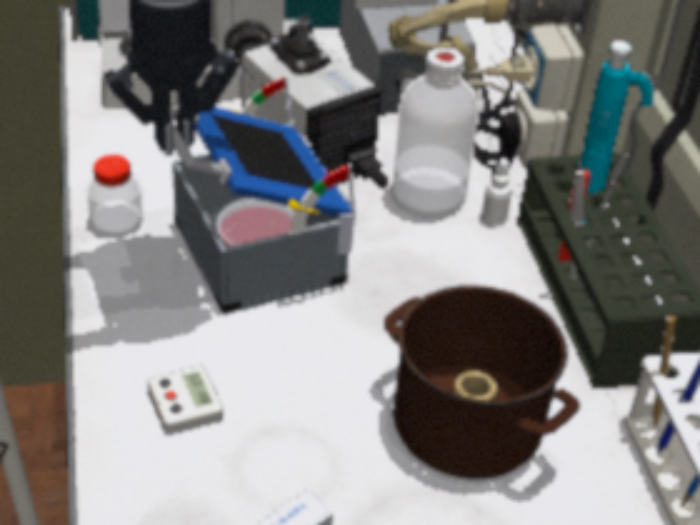

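The lid follows the bar, with the pointer still in the white and the holder in the pot. I'll continue up past the balance point.

```bash
python3 - <<'E'
from h import *
np.set_printoptions(precision=1,suppress=True)
for a in(.6,.7,.8,.9,1.0,1.1,1.2,1.24):
    movel(arc(a),vel=60); s=read_state(); F=s["contact_force"]; print(a,s["gripper_width"],F,s["wrist_torque"],s["time"])
    if np.linalg.norm(F)>35: break
sleep(.3)
f=grab_frame("scene"); np.savez("s4.npz",**f); cv2.imwrite("pics/s4.png",cv2.resize(f["img"][100:250,230:350,::-1],None,fx=4,fy=4))
E
```

```text
0.6 9.871468691191428 [-14.4   1.5   4.8] [0.3 2.5 0. ] 17.925
0.7 9.907064129425295 [-21.9   3.1  14.1] [0.6 3.6 0. ] 18.375
0.8 9.55949469434978 [-28.4   4.9  24.5] [ 1.   4.9 -0. ] 18.825
```

View pics/s4.png

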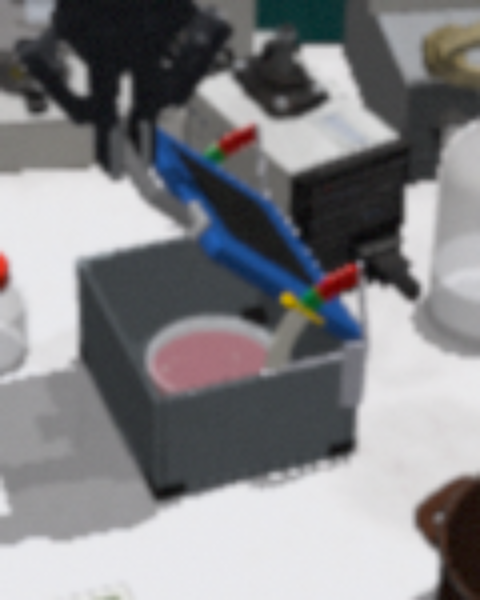

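The pointer sits at the white/green boundary, which matches 0.8 rad. The force is radial and growing, so the path is slightly inside the true circle. I'll estimate the stiffness and comply.

```bash
cat >> h.py <<'E'
def rad(a): return np.array([*(-B*np.cos(a)),np.sin(a)])
E
python3 - <<'E'
from h import *
np.set_printoptions(precision=1,suppress=True)
a=.8
for o in(1,2,3,4):
    movel(np.array(arc(a))+o*rad(a),vel=20); s=read_state(); F=np.array(s["contact_force"]); print(o,F,F@rad(a),s["wrist_torque"],s["tool_pos"]-np.array(arc(a)))
    if F@rad(a)<5: break
print(s["time"])
E
```

```text
1 [-20.6   3.5  15.3] 25.43080253292481 [ 0.7  3.6 -0. ] [-3.2  1.   0.7]
2 [-11.6   2.4   7.4] 13.521262778948268 [ 0.3  2.2 -0. ] [-2.6  0.8  1.4]
3 [-6.7  0.4  5.2] 8.282465113201749 [ 0.1  1.  -0. ] [-2.1  0.6  2.4]
4 [ 6.1 -3.  -7.2] -9.861349412055805 [-0.4 -0.8  0. ] [-1.6  0.4  3.2]
20.175
```

```bash
python3 - <<'E'
from h import *
np.set_printoptions(precision=1,suppress=True)
o=3.4
for a in np.arange(.85,1.23,.05):
    movel(np.array(arc(a))+o*rad(a),vel=50); s=read_state(); F=np.array(s["contact_force"]); fr=F@rad(a); print(round(a,2),round(o,1),F,round(fr,1),round(s["gripper_width"],1))
    if abs(fr)>35: break
    o+=np.clip(fr/15,-1.5,1.5)
sleep(.3); print(o,s["time"])
f=grab_frame("scene"); cv2.imwrite("pics/s5.png",cv2.resize(f["img"][100:250,230:350,::-1],None,fx=4,fy=4))
E
```

```text
0.85 3.4 [-2.8 -0.5 -0. ] 1.6 9.5
0.9 3.5 [-7.9  1.3  8.3] 11.4 10.1
0.95 4.3 [-3.6 -0.2  0.6] 2.5 9.5
1.0 4.4 [-5.6  0.4  7.6] 9.3 9.6
1.05 5.1 [-5.3 -0.6  7.1] 8.6 9.9
1.1 5.6 [-3.3 -1.2  0.6] 1.9 10.0
1.15 5.8 [-4.8 -0.1  8.4] 9.5 9.7
1.2 6.4 [-3.  -1.5  6.6] 7.0 9.6
6.857786388753682 22.8417
```

View pics/s5.png

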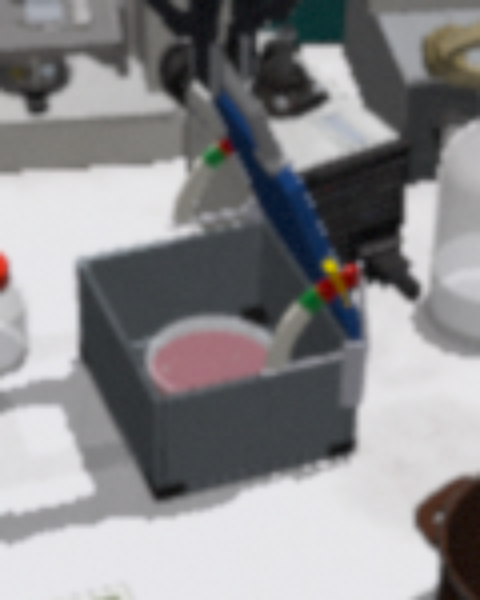

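The pointer is in the red, estimated between 1.15 and 1.28. I'll go slightly further for margin, then bring it back to about 0.90.

```bash
python3 - <<'E'
from h import *
np.set_printoptions(precision=1,suppress=True)
o=6.9; prev=1.2
for a in [1.25,1.3,1.25,1.2,1.15,1.1,1.05,1.0,.95,.91]:
    o+=10*(np.cos(prev)-np.cos(a)); prev=a
    movel(np.array(arc(a))+o*rad(a),vel=50); s=read_state(); F=np.array(s["contact_force"]); fr=F@rad(a); print(round(a,2),round(o,1),F,round(fr,1),round(s["gripper_width"],1))
    if a==1.3: sleep(.3)
    if abs(fr)>35: break
    o+=np.clip(fr/20,-1.5,1.5)
sleep(.5); s=read_state(); print(o,s["time"],s["grasp_force"],s["contact_force"])
f=grab_frame("scene"); cv2.imwrite("pics/s6.png",cv2.resize(f["img"][100:250,230:390,::-1],None,fx=4,fy=4))
E
```

```text
1.25 7.4 [ 0.5 -3.6 -8.3] -8.3 9.7
1.3 7.4 [-0.1 -2.5 -2.8] -2.8 9.5
1.25 6.8 [-1.6 -0.9  6.2] 6.2 9.8
1.2 6.7 [-1.3 -0.5  6.5] 6.5 9.3
1.15 6.5 [-0.1 -2.9 -0. ] -0.3 9.4
1.1 6.0 [-0.4 -2.4  5.9] 5.1 9.5
1.05 5.9 [ 2.2 -2.9 -3.5] -4.5 9.9
1.0 5.2 [-5.8 -0.3  8.7] 10.3 9.7
0.95 5.3 [-2.9 -0.3  6.1] 6.5 9.0
0.91 5.3 [-6.7 -0.5  8.4] 10.5 9.3
5.839626622418123 27.3083 60.9029746055603 [-6.2  0.2  7.3]
```

View pics/s6.png

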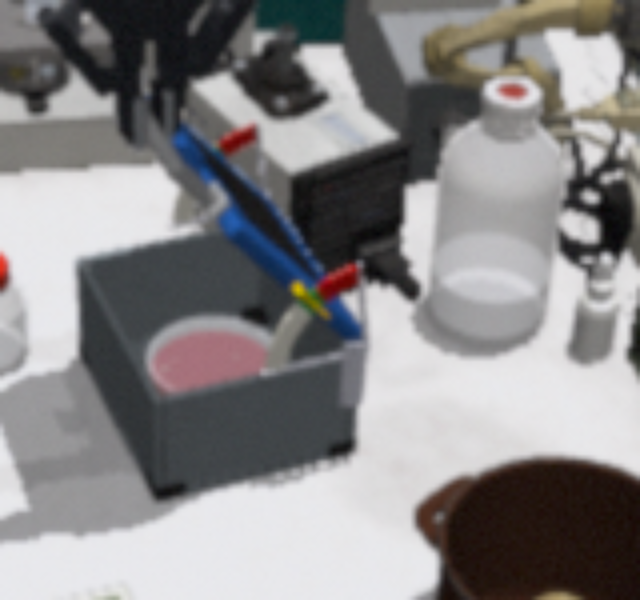

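The pointer is inside the green band at about 0.9 rad, the lid is still and the bar is gripped. The holder is in the pot, so I'll hand in.

```bash
python3 -c "
from plant import *
print(close_job())"
```

```text
the job is handed in; nothing more can be done
None
```

I handed in the job with the holder in the pot and the lid swung into the red, then held still by its bar in the green band (about 0.9 rad, read from the pointer). No verdict came back from the hand-in.

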